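Find the rocking corner of an instrument plate and press its shim flat

TASK

The plate under the test instrument rocks. Press down on its corners one after another until you find the one that gives, then press the hinged shim beside that corner fully flat, leaving the other three shims standing. Only press: do not lift, tip or shift the plate, and leave the loose things around it where they are.

Things in the scene. Friction and masses are not known exactly. Their poses are not given: they have to be found in the camera images.
- bed: Fixed dark steel bed, 190 x 360 x 6 mm, on the table; origin at the centre of its underside, x away from the robot, y along its length (left), turned up to 0.25 rad. It carries four hinged shims and, out of sight under the plate, four feet at bed x, y = +-65, +-95 mm.
- plate: Loose aluminium plate 170 x 230 x 10 mm with a low black instrument fixed on it (98 x 130 mm, top 55 mm above origin), 2.2 kg; origin: centre of its underside, 22 mm above table, axes as the bed's. Lies level on four feet. Three are firm; one, different each time and not told by eye, gives: its corner starts to sink at 3 N, is 5 mm down at 5 N and springs back when let go.
- corner_nl (a point): Top centre of the round steel boss (24 mm across, 4 mm high) on the near-left corner of the plate, right above its foot, 36 mm above the table: the place to press that corner. At x, y = -65, +95 mm in the plate's frame.
- corner_nr (a point): Top centre of the round steel boss (24 mm across, 4 mm high) on the near-right corner of the plate, right above its foot, 36 mm above the table: the place to press that corner. At x, y = -65, -95 mm in the plate's frame.
- corner_fl (a point): Top centre of the round steel boss (24 mm across, 4 mm high) on the far-left corner of the plate, right above its foot, 36 mm above the table: the place to press that corner. At x, y = +65, +95 mm in the plate's frame.
- corner_fr (a point): Top centre of the round steel boss (24 mm across, 4 mm high) on the far-right corner of the plate, right above its foot, 36 mm above the table: the place to press that corner. At x, y = +65, -95 mm in the plate's frame.
- shim_nl (a joint): Hinge of the near-left corner's shim: its angle above level in rad, 0 = pressed flat (against its stop), 0.5 to 0.65 at the start; pressing the tab down lowers it. It is stiff (about 4.5 N at the tab's press point) and stays where it is left.
- tab_nl (a point): Press point on top of the near-left shim: a steel tab, 26 mm wide, 4 mm thick, slanting up and outwards (+y of the bed) beside that corner. Its hinge lies along bed x, at bed x, y, z = -65, +124, 16 mm; the tab ends 50 mm from it, this point is 36 mm from it. Flat, its top is level, 18 mm above the table, and its inner lip props the plate.
- shim_nr (a joint): Hinge of the near-right corner's shim: its angle above level in rad, 0 = pressed flat (against its stop), 0.5 to 0.65 at the start; pressing the tab down lowers it. It is stiff (about 4.5 N at the tab's press point) and stays where it is left.
- tab_nr (a point): Press point on top of the near-right shim: a steel tab, 26 mm wide, 4 mm thick, slanting up and outwards (-y of the bed) beside that corner. Its hinge lies along bed x, at bed x, y, z = -65, -124, 16 mm; the tab ends 50 mm from it, this point is 36 mm from it. Flat, its top is level, 18 mm above the table, and its inner lip props the plate.
- shim_fl (a joint): Hinge of the far-left corner's shim: its angle above level in rad, 0 = pressed flat (against its stop), 0.5 to 0.65 at the start; pressing the tab down lowers it. It is stiff (about 4.5 N at the tab's press point) and stays where it is left.
- tab_fl (a point): Press point on top of the far-left shim: a steel tab, 26 mm wide, 4 mm thick, slanting up and outwards (+y of the bed) beside that corner. Its hinge lies along bed x, at bed x, y, z = +65, +124, 16 mm; the tab ends 50 mm from it, this point is 36 mm from it. Flat, its top is level, 18 mm above the table, and its inner lip props the plate.
- shim_fr (a joint): Hinge of the far-right corner's shim: its angle above level in rad, 0 = pressed flat (against its stop), 0.5 to 0.65 at the start; pressing the tab down lowers it. It is stiff (about 4.5 N at the tab's press point) and stays where it is left.
- tab_fr (a point): Press point on top of the far-right shim: a steel tab, 26 mm wide, 4 mm thick, slanting up and outwards (-y of the bed) beside that corner. Its hinge lies along bed x, at bed x, y, z = +65, -124, 16 mm; the tab ends 50 mm from it, this point is 36 mm from it. Flat, its top is level, 18 mm above the table, and its inner lip props the plate.
- weight: Bystander: brass test weight, 30 mm across and 46 mm high, standing on the bed between the two shims of the left side; origin under its centre.
- driver: Bystander: grey-handled screwdriver, 170 mm long, lying beyond the bed; origin on its underside, x axis towards the blade.
- jar: Bystander: small jar with a white cap, 48 mm across and 60 mm high, standing beyond the bed; origin under its centre.
- collar: Bystander: cardboard tape core, 60 mm across, 20 mm high, lying on the table between the robot and the bed; origin under its centre.

How it is judged:
On the way, in this order (a step that is already met when the one before it is completed fails the run):
1. the corner that gives has been pressed down so that the plate rocks, before any shim is flattened (angle between plate's own z axis and vertical above 0.012 rad and contact force between the fingers and plate above 1.5 N), for 0.1 s.
2. the shim beside that corner has been pressed flat (((horizontal distance between corner_nl and giving_foot_c0 below 0.04 m and value of joint shim_nl below 0.08 rad) or (horizontal distance between corner_nr and giving_foot_c0 below 0.04 m and value of joint shim_nr below 0.08 rad) or (horizontal distance between corner_fl and giving_foot_c0 below 0.04 m and value of joint shim_fl below 0.08 rad) or (horizontal distance between corner_fr and giving_foot_c0 below 0.04 m and value of joint shim_fr below 0.08 rad))), for 0.2 s.
At the end, for the whole second after the job is handed in: The shim beside the corner that gave is flat (within 0.08 rad), the other three still stand (above 0.4 rad), and the plate is at rest, level (within 0.01 rad) and within 15 mm of where it was (((horizontal distance between corner_nl and giving_foot_c0 below 0.04 m and value of joint shim_nl below 0.08 rad) or (horizontal distance between corner_nr and giving_foot_c0 below 0.04 m and value of joint shim_nr below 0.08 rad) or (horizontal distance between corner_fl and giving_foot_c0 below 0.04 m and value of joint shim_fl below 0.08 rad) or (horizontal distance between corner_fr and giving_foot_c0 below 0.04 m and value of joint shim_fr below 0.08 rad)) and (horizontal distance between corner_nl and giving_foot_c0 below 0.04 m or value of joint shim_nl above 0.4 rad) and (horizontal distance between corner_nr and giving_foot_c0 below 0.04 m or value of joint shim_nr above 0.4 rad) and (horizontal distance between corner_fl and giving_foot_c0 below 0.04 m or value of joint shim_fl above 0.4 rad) and (horizontal distance between corner_fr and giving_foot_c0 below 0.04 m or value of joint shim_fr above 0.4 rad) and angle between plate's own z axis and vertical below 0.01 rad and linear speed of plate below 0.01 m/s and distance of plate from where it was at the start of the episode below 0.015 m); the robot touches nothing.
It fails at once if a shim beside a firm corner was pressed down ((not (horizontal distance between corner_nl and giving_foot_c0 below 0.04 m) and value of joint shim_nl below 0.4 rad) or (not (horizontal distance between corner_nr and giving_foot_c0 below 0.04 m) and value of joint shim_nr below 0.4 rad) or (not (horizontal distance between corner_fl and giving_foot_c0 below 0.04 m) and value of joint shim_fl below 0.4 rad) or (not (horizontal distance between corner_fr and giving_foot_c0 below 0.04 m) and value of joint shim_fr below 0.4 rad)).
It fails at once if the plate was lifted (10 mm), tipped (0.09 rad) or shifted (15 mm) (distance of plate from where it was at the start of the episode above 0.015 m or height (world z) of plate above 0.032 m or angle between plate's own z axis and vertical above 0.09 rad).
It fails at once if a loose thing nearby was moved more than 30 mm (distance of any of weight, driver, jar, collar from where it was at the start of the episode above 0.03 m).
It also fails if it takes over 48 s, if anything falls off the work surface, if the arm or the gripper's body presses on something with over 40 N, if the wrist force passes 120 N, or if a joint passes its speed limit or range.

ROBOT

A 6-joint arm with a two-finger parallel gripper is mounted at the origin on the work surface. World frame = base frame: x ahead of the robot, y to its left, z up, the work surface at z = 0. Lengths are in m, angles in rad, forces in N, time in s.
With the tool pointing down it reaches from about 0.35 to 0.925 m from the base axis. Payload 6.4 kg.
Tool frame: the origin (TCP) lies on the front face of the gripper's body, between the roots of the fingers; the fingertips stand 97 mm ahead of it and the grasp point (between the pads) lies 78 mm ahead of it; y points along the fingers, x is the direction in which the jaws open and shut, and the axes are right-handed (so a half turn about y gives the same grasp; the last joint's range is limited). The gripper opens to 94 mm and grips with 3 to 60 N. Pads are 16 mm wide; open, the fingers measure 119 mm over their backs; the gripper's body (75 mm by 177 mm) begins 78 mm behind the grasp point.
Start: joints at [1.071, 0.245, 1.558, -0, 1.339, -0.174], TCP at [0.208, 0.616, 0.303] pointing down, gripper open.
Joint ranges: [-3.13, 3.13], [-1.02, 2.26], [0.13, 2.54], [-0.95, 4.09], [0.21, 2.88], [-2.74, 2.74]. Speed limits (rad/s): [2.57, 2.57, 3.14, 3.14, 3.14, 3.14].

INTERFACE

Orientations are given as a rotation vector (axis times angle).
In Python, from plant import get_obs, vision, bot gives the robot as it stands.
- The arm moves only by the tool play_rows, never from a script. Its argument "increments" is a list of rows, each a list of 3 entries, a list of its own where there are three numbers: the closure, from -1 (fully open) to 1 (shut), so that 0 is half open, then the shift along the tool's x, y, z in m, then the turn, a rotation vector about the tool's x, y, z in degrees. A call has 1 to 5 rows; each row shifts and turns the pose as measured when the row begins, along the tool's axes as they then stand; what a row does not reach is not made up. A row lasts 1/8 s, in which the tool goes at most 62.5 mm and 10.7 degrees, less where a joint would pass 70% of its speed; a pose out of reach is approached as far as the arm can. A call is refused whole if a number of a shift passes 0.0625 or a number of a turn 10.7, either way. A call with a gripper value outside its range is refused whole. The fingers move at their own pace and stop on an object; "grip_force" is the grip in N (left out, the last holds). Time passes only in rows, so rows that do not move let the fingers close. It gives the time, the measured TCP pose, the force and the opening at its end, in the units of the state.
- get_obs(): the state, without advancing time (a new reading comes with each control period).
- vision.capture(name): name is "scene" or "side" or "wrist"; returns a dict with "color" (384x512x3 uint8, blue, green, red), "depth" (384x512 float32, m along the optical axis (not along the pixel's ray), 0 where there is no reading), "K" (3x3 intrinsics, pixels), "D" ([k1, k2, p1, p2, k3] as OpenCV has them; the pictures are not rectified), "R" (3x3) and "t" (3): a world point X has camera coordinates R X + t; the wrist camera has in their place "tool_from_camera" (4x4, takes a point from camera to tool coordinates, whose origin is the TCP and whose axes are the tool frame's). Camera axes: x right, y down, z forward; pixel columns grow to the right and rows downward; lengths in m; the calibration is good to about 2 mm. A picture is of the moment at which its call begins: read the wrist's pose just before it.
- bot.sign_off(): hands the job in, once; it reports no verdict.
Trained networks look in a picture, given as the dict that the camera call returned (one of the last four; its "shot" number tells which), for a name from the list of things; names that differ only in an ending like _2 or _b are one class to them, and where a whole thing is asked for, a point or a joint stands for the part that bears it (a point fixed in the world has none). Each returns a list of dicts, best first, with "confidence" (0 to 1); they miss things now and then, are a little off and sometimes report something else, mostly with a low value. They report only what shows in the picture. A call takes as long as a camera call.
- vision.silhouettes(picture, query): "pixels" (384x512 bool, what is visible of it).
- vision.pinpoint(picture, query): "xyz" ([x, y, z] in m, in world coordinates, good to about 4 mm: a listed point, or the origin of a listed thing).
The state is a dict: "time": time; "q": joint angles; "qd": joint speeds; "joint_torque": joint torques, N m; "ee_pos": TCP position; "tcp_rot": TCP orientation; "ft_force": force on the tool from outside, world axes, zero at the start; "moment": the same for the moment, N m; "grip_width": finger opening in m.
Only numpy, scipy, OpenCV 4.12 (cv2) and the standard library are available. Lean on these libraries where they do the work, as an engineer would, in place of code of your own. Each camera call takes 0.05 s, during which the arm holds its last target.

## Working session

There is one attempt and no reset: what is moved stays moved. The work goes in short steps, Python scripts to look and compute and a tool call to move; the robot and the scene stay as the last step left them, time stands still between calls to the robot, and variables do not carry over. Pictures are saved under pics/ and viewed, and the job is handed in when it is done.

Besides the shell and the picture viewer there is one more tool, called after "Request:" as name([rows], argument=value, ...), one row to a line, values as JSON. play_rows: Moves the arm, as the interface text tells. Its arguments: {"type":"object","properties":{"increments":{"type":"array","items":{"type":"array"}},"grip_force":{"type":"number"}},"required":["increments"]}

```bash
mkdir -p pics; ls; python3 - <<'E'
from plant import get_obs, vision, bot
import cv2,numpy as np
o=get_obs();print(o)
for n in ["scene","side"]:
    p=vision.capture(n);cv2.imwrite(f"pics/{n}0.png",p["color"])
    for q in ["plate","bed","corner_nl","corner_nr","corner_fl","corner_fr","tab_nl","tab_nr","tab_fl","tab_fr","weight","driver","jar","collar"]:
        r=vision.pinpoint(p,q); print(n,q,[(np.round(d["xyz"],3).tolist(),round(d["confidence"],2)) for d in r[:2]])
E
```

```text
pics
{'time': 0.0, 'q': array([ 1.07090271e+00,  2.45801223e-01,  1.55897875e+00, -6.10573619e-06,
        1.33870399e+00, -1.74136048e-01]), 'qd': array([-0.00133283,  0.00213822,  0.00012256,  0.00107012, -0.00038187,
        0.00037666]), 'joint_torque': array([-1.34935206e-03, -4.15819430e+01, -3.14603376e+01,  6.84605702e-02,
        3.31918616e-02, -1.34801535e-04]), 'ee_pos': array([0.2078357 , 0.61544479, 0.30157237]), 'tcp_rot': array([-1.34672703, -0.96467294,  0.96749252]), 'ft_force': array([-0.23210161, -0.14776597, -0.12702495]), 'moment': array([-0.03332951, -0.00839108,  0.01179618]), 'grip_width': 0.09433140807399784}
scene plate [([0.554, 0.003, 0.023], 0.93)]
scene bed []
scene corner_nl [([0.471, 0.08, 0.037], 0.81)]
scene corner_nr [([0.515, -0.103, 0.034], 0.93), ([0.695, 0.107, 0.001], 0.33)]
scene corner_fl [([0.595, 0.114, 0.037], 0.75)]
scene corner_fr [([0.639, -0.072, 0.037], 0.59)]
scene tab_nl [([0.468, 0.08, 0.035], 0.74), ([0.528, -0.162, 0.034], 0.62)]
scene tab_nr [([0.526, -0.159, 0.037], 0.63)]
scene tab_fl [([0.695, 0.112, -0.004], 0.74), ([0.581,
[... 351 characters left out ...]
e bed []
side corner_nl [([0.466, 0.083, 0.037], 0.58), ([0.702, 0.116, 0.0], 0.56)]
side corner_nr [([0.515, -0.1, 0.038], 0.76)]
side corner_fl [([0.593, 0.113, 0.034], 0.94)]
side corner_fr []
side tab_nl [([0.454, 0.137, 0.034], 0.83), ([0.55, 0.004, 0.02], 0.57)]
side tab_nr [([0.529, -0.16, 0.036], 0.49), ([0.524, 0.148, 0.003], 0.47)]
side tab_fl [([0.583, 0.173, 0.035], 0.69), ([0.596, 0.109, 0.034], 0.54)]
side tab_fr [([0.654, -0.129, 0.036], 0.62), ([0.596, 0.112, 0.033], 0.21)]
side weight [([0.525, 0.15, 0.006], 0.76)]
side driver [([0.701, 0.114, 0.002], 0.92), ([0.595, 0.111, 0.034], 0.49)]
side jar [([0.731, -0.083, -0.001], 0.85)]
side collar [([0.416, -0.048, 0.002], 0.72)]
```

```bash
cat > h.py <<'E'
import numpy as np
from scipy.spatial.transform import Rotation as R
from plant import get_obs, vision, bot
P={'nl':[(.471,.080),(.466,.083)],'nr':[(.515,-.103),(.515,-.100)],'fl':[(.595,.114),(.593,.113)],'fr':[(.639,-.072)],
'Tnl':[(.454,.137)],'Tnr':[(.526,-.159),(.529,-.160)],'Tfl':[(.581,.168),(.583,.173)],'Tfr':[(.651,-.126),(.654,-.129)],'c':[(.554,.003),(.550,.002)]}
t=124+36*np.cos(.575)-2*np.sin(.575)
L={'c':(0,0)}
for k,a,b in [('nl',-65,1),('nr',-65,-1),('fl',65,1),('fr',65,-1)]:
    L[k]=(a/1e3,b*.095);L['T'+k]=(a/1e3,b*t/1e3)
A=[];B=[]
for k in P:
    for p in P[k]: A.append(L[k]);B.append(p)
A=np.array(A);B=np.array(B);a0=A.mean(0);b0=B.mean(0)
H=(A-a0).T@(B-b0);th=np.arctan2(H[0,1]-H[1,0],H[0,0]+H[1,1])
C=np.array([[np.cos(th),-np.sin(th)],[np.sin(th),np.cos(th)]]);t0=b0-C@a0
res=B-(A@C.T+t0)
def W(k): return C@np.array(L[k])+t0
def tool():
    o=get_obs();M=R.from_rotvec(o['tcp_rot']).as_matrix();return o,np.array(o['ee_pos']),M
E
python3 - <<'E'
from h import *
print(th,t0,np.abs(res).max(0)); print({k:np.round(W(k),4).tolist() for k in L})
o,p,M=tool();print(M.round(3),p,R.from_rotvec(o['tcp_rot']).as_euler('xyz'))
E
```

```text
0.24069145831101935 [0.55388406 0.00502798] [0.00388406 0.00376846]
{'c': [0.5539, 0.005], 'nl': [0.4681, 0.0818], 'Tnl': [0.4543, 0.1382], 'nr': [0.5134, -0.1027], 'Tnr': [0.5273, -0.1592], 'fl': [0.5944, 0.1128], 'Tfl': [0.5805, 0.1692], 'fr': [0.6397, -0.0717], 'Tfr': [0.6535, -0.1282]}
[[ 0.32  -0.    -0.947]
 [ 0.947 -0.     0.32 ]
 [-0.    -1.     0.   ]] [0.20803528 0.61580603 0.30263497] [-1.57077046e+00  7.11602687e-05  1.24497272e+00]
```

View pics/scene0.png

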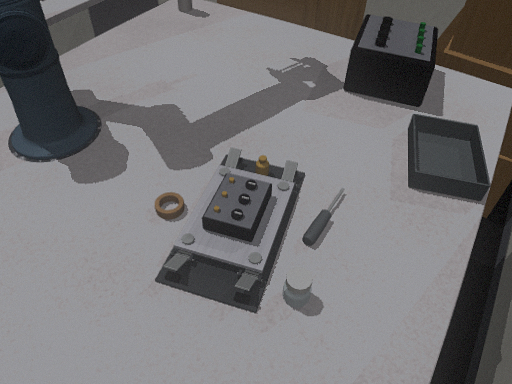

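View pics/side0.png

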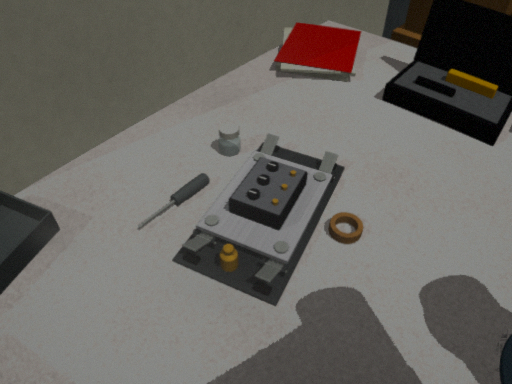

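Request:
play_rows([
  [1,[0,0,0],[0,-10.7,0]],
  [1,[0,0,0],[0,-10.7,0]],
  [1,[0,0,0],[0,-10.7,0]],
], grip_force=20)

```text
time: 1.88
ee_pos: [0.208, 0.6158, 0.3027]
tcp_rot: [-1.085, -1.385, 1.385]
ft_force: [0.6, -0.2, 0.1]
grip_width: 0.0673
```

```bash
cat > go.py <<'E'
import sys
from h import *
o,p,M=tool()
k=sys.argv[1]
w=W(k); z=float(sys.argv[2])+.097
d=M.T@(np.array([w[0],w[1],z])-p)
yaw=np.arctan2(M[1,0],M[0,0]); 
print('t',o['time'],'tip',(p+.097*M[:,1]).round(4),'delta tool',d.round(4),'F',o['ft_force'].round(2),'M',o['moment'].round(2),'w',round(o['grip_width'],4))
print('turn y deg',np.degrees(-(th+np.pi/2-yaw)).round(2),'tilt',M[2].round(4))
E
python3 go.py fl 0.12
```

```text
t 1.875 tip [0.208  0.6158 0.2057] delta tool [-0.581   0.0856 -0.2544] F [ 0.61 -0.23  0.11] M [0.   0.05 0.05] w 0.0673
turn y deg 0.08 tilt [ 0. -1. -0.]
```

Request:
play_rows([
  [1,[-0.055,0.005,-0.024],[0,0,0]],
  [1,[-0.055,0.005,-0.024],[0,0,0]],
  [1,[-0.055,0.005,-0.024],[0,0,0]],
  [1,[-0.055,0.005,-0.024],[0,0,0]],
  [1,[-0.055,0.005,-0.024],[0,0,0]],
])

```text
time: 2.5
ee_pos: [0.3941, 0.3747, 0.2781]
tcp_rot: [-1.08, -1.396, 1.388]
ft_force: [-0.2, 1.2, 0.6]
grip_width: 0.0175
```

Request:
play_rows([
  [1,[-0.055,0.005,-0.024],[0,0,0]],
  [1,[-0.055,0.005,-0.024],[0,0,0]],
  [1,[-0.055,0.005,-0.024],[0,0,0]],
  [1,[-0.055,0.005,-0.024],[0,0,0]],
  [1,[-0.05,0.005,-0.02],[0,0,0]],
])

```text
time: 3.12
ee_pos: [0.5791, 0.1333, 0.254]
tcp_rot: [-1.083, -1.399, 1.385]
ft_force: [1.1, 1.2, 0.7]
grip_width: 0.0006
```

```bash
python3 go.py fl 0.12
```

```text
t 3.125 tip [0.5798 0.1338 0.157 ] delta tool [-0.0238  0.037  -0.0094] F [1.12 1.24 0.72] M [ 0.04 -0.01 -0.01] w 0.0006
turn y deg 0.58 tilt [ 0.0028 -1.     -0.0083]
```

Request:
play_rows([
  [1,[-0.024,0.037,-0.0095],[0,0,0]],
  [1,[0,0.04,0],[0,0,0]],
  [1,[0,0.02,0],[0,0,0]],
  [1,[0,0,0],[0,0,0]],
])

```text
time: 3.62
ee_pos: [0.5988, 0.108, 0.1559]
tcp_rot: [-1.09, -1.398, 1.379]
ft_force: [0.4, -0.3, -0.2]
grip_width: 0.0006
```

```bash
python3 go.py fl 0.045; python3 - <<'E'
from h import *
import cv2
for n in ["scene","side"]:
    p=vision.capture(n);cv2.imwrite(f"pics/{n}1.png",p["color"])
a=[cv2.imread(f"pics/{n}1.png") for n in("scene","side")]
c=[cv2.resize(a[0][140:310,150:350],None,fx=2,fy=2,interpolation=2),cv2.resize(a[1][130:300,170:370],None,fx=2,fy=2,interpolation=2)]
cv2.imwrite("pics/c1.png",np.hstack(c))
E
```

```text
t 3.625 tip [0.6    0.1085 0.059 ] delta tool [0.0057 0.0139 0.0034] F [ 0.37 -0.29 -0.24] M [0.04 0.05 0.  ] w 0.0006
turn y deg 0.23 tilt [ 0.0016 -0.9999 -0.0121]
```

View pics/c1.png

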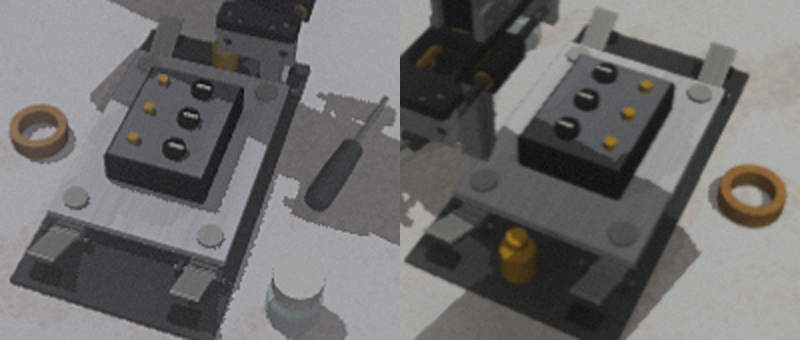

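Request:
play_rows([
  [1,[0.006,0.013,0.003],[0.7,0,0]],
  [1,[0,0.002,0],[0,0,0]],
  [1,[0,0.002,0],[0,0,0]],
  [1,[0,0.002,0],[0,0,0]],
])

```text
time: 4.22
ee_pos: [0.5972, 0.1149, 0.1418]
tcp_rot: [-1.089, -1.396, 1.384]
ft_force: [-0.2, -0.6, 0.2]
grip_width: 0.0004
```

```bash
python3 go.py fl 0.036
```

```text
t 4.225 tip [0.5981 0.1151 0.0448] delta tool [-0.0014  0.0088  0.0033] F [-0.22 -0.58  0.18] M [ 0.    0.01 -0.01] w 0.0004
turn y deg 0.36 tilt [-0.001  -1.     -0.0093]
```

Request:
play_rows([
  [1,[-0.001,0.005,0.005],[0.5,0,0]],
  [1,[0,0.003,0],[0,0,0]],
  [1,[0,0.003,0],[0,0,0]],
])

```text
time: 4.6
ee_pos: [0.5928, 0.1125, 0.1332]
tcp_rot: [-1.082, -1.387, 1.39]
ft_force: [-12.8, 0.4, 31.8]
grip_width: 0.0005
```

```bash
python3 go.py fl 0.036
```

```text
t 4.6 tip [0.5927 0.1124 0.0362] delta tool [-0.0001  0.0002 -0.0016] F [-12.85   0.42  31.77] M [ 0.01  2.64 -0.01] w 0.0005
turn y deg 0.36 tilt [-7.0e-04 -1.0e+00  1.5e-03]
```

Request:
play_rows([
  [1,[0,-0.03,0],[0,0,0]],
  [1,[0,-0.005,0.05],[0,0,0]],
  [1,[0,0,0.05],[0,0,0]],
  [1,[0,0,0.027],[0,0,0]],
  [1,[0,0,0],[0,0,0]],
])

```text
time: 5.22
ee_pos: [0.4676, 0.0804, 0.1701]
tcp_rot: [-1.085, -1.389, 1.389]
ft_force: [1.5, -0.2, -0.0]
grip_width: 0.0003
```

```bash
python3 go.py nl 0.042
```

```text
t 5.225 tip [0.4679 0.0803 0.0731] delta tool [ 0.0013  0.0311 -0.0007] F [ 1.47 -0.25 -0.02] M [ 0.06 -0.01  0.01] w 0.0003
turn y deg 0.33 tilt [-0.0018 -1.     -0.0018]
```

Request:
play_rows([
  [1,[0.001,0.02,0],[0,0,0]],
  [1,[0,0.009,0],[0,0,0]],
  [1,[0,0,0],[0,0,0]],
])

```text
time: 5.6
ee_pos: [0.4707, 0.0813, 0.1416]
tcp_rot: [-1.089, -1.392, 1.387]
ft_force: [0.2, 0.1, 1.2]
grip_width: 0.0001
```

```bash
python3 go.py nl 0.036
```

```text
t 5.6 tip [0.4713 0.0812 0.0446] delta tool [0.0011 0.0086 0.0024] F [0.17 0.05 1.19] M [ 0.06 -0.01 -0.01] w 0.0001
turn y deg 0.3 tilt [-0.0029 -1.     -0.0059]
```

Request:
play_rows([
  [1,[0,0.005,0.002],[0.3,0,0]],
  [1,[0,0.003,0],[0,0,0]],
])

```text
time: 5.85
ee_pos: [0.47, 0.0808, 0.1341]
tcp_rot: [-1.087, -1.389, 1.39]
ft_force: [0.2, -0.5, 0.5]
grip_width: 0.0005
```

Request:
play_rows([
  [1,[0,0.002,0],[0,0,0]],
])

```text
time: 5.98
ee_pos: [0.4704, 0.0808, 0.1333]
tcp_rot: [-1.086, -1.388, 1.39]
ft_force: [-8.3, 1.4, 20.6]
grip_width: 0.0001
```

```bash
python3 go.py nl 0.036
```

```text
t 5.975 tip [0.4705 0.0805 0.0363] delta tool [0.0015 0.0002 0.0019] F [-8.31  1.37 20.64] M [ 0.04  1.66 -0.04] w 0.0001
turn y deg 0.33 tilt [-0.0033 -1.     -0.0011]
```

Request:
play_rows([
  [1,[0,-0.05,0],[0,0,0]],
  [1,[-0.06,-0.005,0],[0,0,0]],
  [1,[-0.06,0,0],[0,0,0]],
  [1,[-0.06,0,0],[0,0,0]],
  [1,[-0.01,0,0],[0,0,0]],
])

```text
time: 6.6
ee_pos: [0.5193, -0.1075, 0.1926]
tcp_rot: [-1.089, -1.393, 1.394]
ft_force: [-0.6, 0.9, -0.2]
grip_width: 0.0003
```

```bash
python3 go.py nr 0.042
```

```text
t 6.6 tip [ 0.5199 -0.108   0.0957] delta tool [0.0065 0.0536 0.0048] F [-0.63  0.88 -0.16] M [0.06 0.03 0.02] w 0.0003
turn y deg 0.6 tilt [-0.0068 -1.     -0.005 ]
```

Request:
play_rows([
  [1,[0.006,0.035,0.005],[0.2,0.5,0]],
  [1,[0,0.017,0],[0,0,0]],
  [1,[0,0.002,0],[0,0,0]],
])

```text
time: 6.98
ee_pos: [0.5138, -0.1028, 0.138]
tcp_rot: [-1.093, -1.385, 1.389]
ft_force: [-0.5, -0.4, 0.7]
grip_width: 0.0003
```

```bash
python3 go.py nr 0.036
```

```text
t 6.975 tip [ 0.5143 -0.1034  0.041 ] delta tool [0.0002 0.005  0.0004] F [-0.52 -0.36  0.69] M [ 0.06  0.05 -0.07] w 0.0003
turn y deg 0.07 tilt [-0.0072 -1.     -0.0031]
```

Request:
play_rows([
  [1,[0,0.004,0],[0.2,0,-0.4]],
  [1,[0,0.002,0],[0,0,0]],
])

```text
time: 7.22
ee_pos: [0.5146, -0.1022, 0.1331]
tcp_rot: [-1.085, -1.386, 1.387]
ft_force: [-3.3, 0.4, 3.3]
grip_width: 0.0005
```

Request:
play_rows([
  [1,[0,0.002,0],[0,0,0]],
])

```text
time: 7.35
ee_pos: [0.5146, -0.1023, 0.1318]
tcp_rot: [-1.084, -1.386, 1.388]
ft_force: [-4.6, 0.1, 6.1]
grip_width: 0.0003
```

```bash
python3 go.py nr 0.036
```

```text
t 7.35 tip [ 0.5146 -0.1024  0.0348] delta tool [-0.0001 -0.0012  0.0013] F [-4.56  0.09  6.1 ] M [-0.12  0.95 -0.04] w 0.0003
turn y deg 0.21 tilt [-1.e-03 -1.e+00  7.e-04]
```

Request:
play_rows([
  [1,[0,0.002,0],[0,0,0]],
  [1,[0,0.002,0],[0,0,0]],
  [1,[0,0.001,0],[0,0,0]],
])

```text
time: 7.72
ee_pos: [0.5147, -0.1025, 0.1293]
tcp_rot: [-1.082, -1.385, 1.39]
ft_force: [-4.2, 1.9, 6.8]
grip_width: 0.0004
```

```bash
python3 go.py nr 0.036
```

```text
t 7.725 tip [ 0.5144 -0.1027  0.0323] delta tool [ 0.0001 -0.0037  0.0013] F [-4.19  1.91  6.76] M [0.19 0.81 0.01] w 0.0004
turn y deg 0.28 tilt [-0.001  -1.      0.0028]
```

Request:
play_rows([
  [1,[0,0.001,0],[0,0,0]],
  [1,[0,0.001,0],[0,0,0]],
])

```text
time: 7.98
ee_pos: [0.5148, -0.1025, 0.1292]
tcp_rot: [-1.081, -1.385, 1.391]
ft_force: [-4.7, 0.6, 7.6]
grip_width: 0.0005
```

Request:
play_rows([
  [1,[0,-0.03,0],[0,0,0]],
  [1,[0,-0.015,0],[0,0,0]],
  [1,[-0.03,0,0],[0,0,0]],
  [1,[-0.027,0,0],[0,0,0]],
])

```text
time: 8.48
ee_pos: [0.5298, -0.1576, 0.1766]
tcp_rot: [-1.083, -1.389, 1.392]
ft_force: [0.1, 0.0, 0.0]
grip_width: 0.0003
```

```bash
python3 go.py Tnr 0.05
python3 - <<'E'
from h import *
import cv2
c=[]
for n,s in [("scene",np.s_[140:310,150:350]),("side",np.s_[130:300,170:370])]:
    p=vision.capture(n)
    for q in ["tab_nr","corner_nr","corner_nl","corner_fl","plate"]:
        print(n,q,[(np.round(d["xyz"],3).tolist(),round(d["confidence"],2)) for d in vision.pinpoint(p,q)[:2]])
    c.append(cv2.resize(p["color"][s],None,fx=2,fy=2,interpolation=2))
cv2.imwrite("pics/c2.png",np.hstack(c))
E
```

```text
t 8.475 tip [ 0.5298 -0.1578  0.0796] delta tool [-0.0009  0.0296  0.0028] F [0.1  0.01 0.03] M [ 0.15 -0.02  0.03] w 0.0003
turn y deg 0.46 tilt [-2.3e-03 -1.0e+00  4.0e-04]
scene tab_nr [([0.555, 0.006, 0.024], 0.67), ([0.528, -0.16, 0.032], 0.53)]
scene corner_nr [([0.516, -0.106, 0.036], 0.86), ([0.468, 0.081, 0.037], 0.23)]
scene corner_nl [([0.467, 0.081, 0.038], 0.77), ([0.693, 0.11, -0.002], 0.29)]
scene corner_fl [([0.594, 0.114, 0.037], 0.71), ([0.638, -0.078, 0.038], 0.29)]
scene plate [([0.556, 0.003, 0.024], 0.6), ([0.639, -0.075, 0.035], 0.18)]
side tab_nr [([0.529, -0.163, 0.035], 0.83), ([0.728, -0.082, 0.0], 0.52)]
side corner_nr [([0.517, -0.101, 0.036], 0.63)]
side corner_nl [([0.471, 0.084, 0.035], 0.96)]
side corner_fl [([0.594, 0.113, 0.033], 0.56)]
side plate [([0.55, 0.002, 0.024], 0.8)]
```

View pics/c2.png

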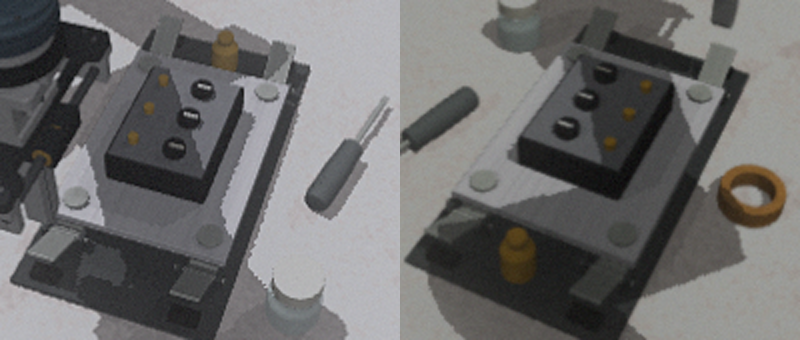

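Request:
play_rows([
  [1,[-0.005,0.025,0.002],[0,0,0]],
  [1,[0,0.008,0],[0,0,0]],
  [1,[0,0.005,0],[0,0,0]],
  [1,[0,0.005,0],[0,0,0]],
])

```text
time: 9.57
ee_pos: [0.5297, -0.1619, 0.1338]
tcp_rot: [-1.084, -1.39, 1.393]
ft_force: [-1.3, -1.3, 4.8]
grip_width: 0.0003
```

```bash
python3 go.py Tnr 0.018
```

```text
t 9.575 tip [ 0.5298 -0.1623  0.0368] delta tool [0.0033 0.0188 0.0017] F [-1.34 -1.33  4.85] M [-0.11  0.29  0.  ] w 0.0003
turn y deg 0.52 tilt [-3.9e-03 -1.0e+00 -7.0e-04]
```

In contact at 4.8 N; keep pressing.

Request:
play_rows([
  [1,[0,0.005,0.001],[0,0,0]],
  [1,[0,0.005,0],[0,0,0]],
  [1,[0,0.005,0],[0,0,0]],
  [1,[0,0.004,0],[0,0,0]],
])

```text
time: 10.07
ee_pos: [0.5312, -0.1648, 0.1184]
tcp_rot: [-1.093, -1.391, 1.398]
ft_force: [-2.5, -2.5, 4.8]
grip_width: 0.0004
```

```bash
python3 go.py Tnr 0.018
```

```text
t 10.075 tip [ 0.5319 -0.1658  0.0214] delta tool [0.0065 0.0033 0.0024] F [-2.49 -2.53  4.77] M [-0.4   0.47 -0.02] w 0.0004
turn y deg 0.59 tilt [-0.0118 -0.9999 -0.0045]
```

Request:
play_rows([
  [1,[0.001,0.003,0.001],[0.2,0,-0.5]],
  [1,[0,0.003,0],[0,0,0]],
])

```text
time: 10.32
ee_pos: [0.5315, -0.1648, 0.1146]
tcp_rot: [-1.085, -1.393, 1.393]
ft_force: [-9.8, 3.2, 27.9]
grip_width: 0.0006
```

Request:
play_rows([
  [1,[0,0.002,0],[0,0,0]],
])

```text
time: 10.45
ee_pos: [0.5317, -0.1649, 0.1146]
tcp_rot: [-1.083, -1.392, 1.393]
ft_force: [-8.5, 0.5, 22.7]
grip_width: 0.0006
```

```bash
python3 go.py Tnr 0.018
```

```text
t 10.45 tip [ 0.5319 -0.1651  0.0176] delta tool [ 0.0066 -0.0004  0.0029] F [-8.53  0.5  22.74] M [ 0.42  1.92 -0.03] w 0.0006
turn y deg 0.61 tilt [-0.0027 -1.     -0.0012]
```

Against the stop (tip 17.6 mm, 23 N). Withdraw and check.

Request:
play_rows([
  [1,[0,0.001,0],[0,0,0]],
  [1,[0,-0.03,0],[0,0,0]],
  [1,[0,-0.06,0],[0,0,0]],
  [1,[-0.03,-0.06,0.05],[0,0,0]],
  [1,[-0.05,-0.02,0.05],[0,0,0]],
])

```text
time: 11.08
ee_pos: [0.468, -0.2457, 0.2668]
tcp_rot: [-1.063, -1.396, 1.392]
ft_force: [0.8, -0.8, -0.1]
grip_width: 0.0006
```

Request:
play_rows([
  [1,[-0.05,0,0.04],[0,0,0]],
  [1,[0,0,0],[0,0,0]],
  [1,[0,0,0],[0,0,0]],
])

```text
time: 11.45
ee_pos: [0.4405, -0.3051, 0.266]
tcp_rot: [-1.065, -1.396, 1.386]
ft_force: [0.3, -0.8, 0.6]
grip_width: 0.0004
```

```bash
python3 go.py Tnr 0.05
python3 - <<'E'
from h import *
import cv2
c=[]
for n,s in [("scene",np.s_[140:310,150:350]),("side",np.s_[130:300,170:370])]:
    p=vision.capture(n)
    for q in ["tab_nr","tab_nl","tab_fl","tab_fr","corner_nr","plate","weight","collar","jar","driver"]:
        print(n,q,[(np.round(d["xyz"],3).tolist(),round(d["confidence"],2)) for d in vision.pinpoint(p,q)[:2]])
    c.append(cv2.resize(p["color"][s],None,fx=2,fy=2,interpolation=2))
cv2.imwrite("pics/c3.png",np.hstack(c))
E
```

```text
t 11.45 tip [ 0.4399 -0.3039  0.1691] delta tool [ 0.1178  0.1203 -0.121 ] F [ 0.29 -0.8   0.56] M [ 0.09 -0.06  0.02] w 0.0004
turn y deg 0.76 tilt [ 0.0137 -0.9999  0.0034]
scene tab_nr [([0.529, -0.166, 0.018], 0.55)]
scene tab_nl [([0.454, 0.136, 0.034], 0.55), ([0.581, 0.165, 0.036], 0.48)]
scene tab_fl [([0.582, 0.167, 0.034], 0.77)]
scene tab_fr [([0.656, -0.132, 0.041], 0.74)]
scene corner_nr [([0.516, -0.1, 0.033], 0.88)]
scene plate [([0.555, 0.006, 0.02], 0.94)]
scene weight [([0.522, 0.148, 0.003], 0.51)]
scene collar [([0.409, -0.042, 0.001], 0.79), ([0.454, 0.137, 0.033], 0.57)]
scene jar [([0.734, -0.083, 0.001], 0.86), ([0.468, 0.081, 0.039], 0.65)]
scene driver [([0.694, 0.111, -0.0], 0.96), ([0.639, -0.073, 0.037], 0.57)]
side tab_nr [([0.528, -0.168, 0.018], 0.6)]
side tab_nl [([0.454, 0.138, 0.034], 0.83)]
side tab_fl [([0.583, 0.171, 0.033], 0.52)]
side tab_fr [([0.654, -0.128, 0.033], 0.77)]
side corner_nr [([0.729, -0.084, -0.002], 0.59), ([0.518, -0.102, 0.033], 0.58)]
side plate [([0.552, 0.003, 0.023], 0.74)]
side weight [([0.526, 0.151, 0.003], 0.81)]
side collar [([0.417, -0.047, -0.002], 0.56), ([0.639, -0.071, 0.039], 0.3)]
side jar [([0.729, -0.079, -0.001], 0.79), ([0.53, -0.166, 0.015], 0.55)]
side driver [([0.702, 0.113, -0.003], 0.67)]
```

View pics/c3.png

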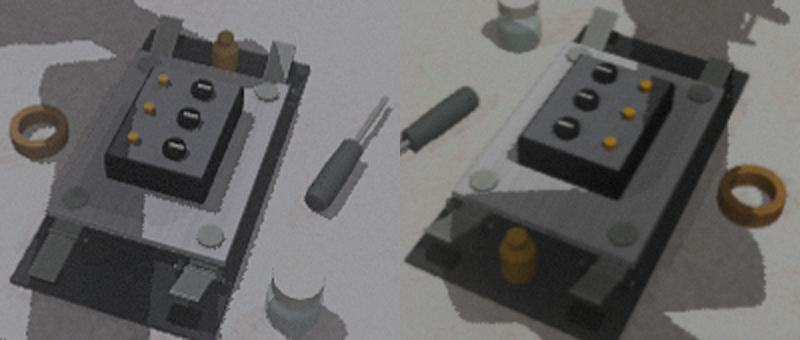

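The near-right tab is flat at 18 mm, the other three are standing, and nothing loose has moved. I'll check the plate's level from depth before handing in.

```bash
python3 - <<'E'
from h import *
import cv2
for n in ["scene","side"]:
    p=vision.capture(n);d=p["depth"];v,u=np.nonzero(d>0)
    xy=cv2.undistortPoints(np.c_[u,v].astype(float)[:,None],p["K"],p["D"])[:,0]
    z=d[v,u];X=(np.c_[xy*z[:,None],z]-p["t"])@p["R"]
    l=(X[:,:2]-t0)@C
    m=(abs(l[:,0])<.08)&(abs(l[:,1])<.108)&~((abs(l[:,0])<.054)&(abs(l[:,1])<.072))&(X[:,2]>.02)&(X[:,2]<.045)
    for k in ['nl','nr','fl','fr']: m&=np.hypot(*(l-L[k]).T)>.016
    A=np.c_[l[m],np.ones(m.sum())];b=X[m,2]
    for _ in range(5):
        c=np.linalg.lstsq(A,b,rcond=None)[0];r=b-A@c;g=abs(r)<2.5*r.std();A,b=A[g],b[g]
    t=(abs(l[:,0]+.0)<.3)&(abs(l[:,1])<.3)&(X[:,2]<.004)&(X[:,2]>-.01)
    ct=np.linalg.lstsq(np.c_[l[t],np.ones(t.sum())],X[t,2],rcond=None)[0]
    print(n,len(b),'plate',c.round(4),'table',ct.round(4),'rms',r.std().round(4))
E
```

```text
scene 2594 plate [-0.001   0.0031  0.0327] table [-0.0002  0.0019  0.0004] rms 0.001
side 2730 plate [ 0.0007 -0.0006  0.0317] table [ 0.0003 -0.0004 -0.0001] rms 0.0008
```

The plate is level to about 0.001 rad relative to the table.

```bash
python3 - <<'E'
from plant import bot
print(bot.sign_off())
E
```

```text
the job is handed in; nothing more can be done
None
```

The near-right corner is the one that gives; I pressed the shim beside it flat and handed the job in at about 11.5 s of the 48 s allowed. Sign-off reports no verdict.

- **Finding the corner:** With the gripper shut, I pressed far-left and near-left, and both stayed at 36 mm under 32 N and 21 N. Near-right sank about 3.8 mm at 7–8 N, and I held it there. I did not press far-right once near-right had given.
- **Flattening the shim:** I pressed the near-right shim down to its stop, with the fingertip at 17.6 mm and 23 N, then withdrew the arm clear of everything.

Last checks:
- **Shims:** The near-right tab is at 18 mm, which is flat. The other three tabs are at about 33–41 mm, still standing.
- **Plate:** A depth fit puts it level with the table to about 0.001 rad. Its position is unchanged within the networks' few millimetres of noise.
- **Loose things:** The weight, driver, jar and collar are where they were, within the same noise.
- **One disagreement:** The network put the near-right boss at 33 mm, not 36 mm. That is within its error of about 4 mm, and the depth fit did not show a drop.

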